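Start and close the loose twist-lock lid of a dry pot

TASK

The orange lid of the component dry pot is only lying on top of its thread. Without lifting it off, turn it backward (counter-clockwise seen from above) until it drops into the thread start at the green dot, then turn it forward (clockwise) until it is fully closed at the white square, and let go. Leave the blue and the green pot alone.

Things in the scene. Friction and masses are not known exactly. Their poses are not given: they have to be found in the camera images.
- lid_grip (a point): Centre of the upright grip bar on the loose orange lid (55-110 g), on the lid's axis. Bar 52 (x) x 14 (y) mm, from 14 mm below to 14 mm above this point, on a disc 64 mm across, 6 mm thick. z up; x along the bar to its end with the white line. Lugs lie on top of the thread: this point is 92 mm above the bench, and 80 once dropped. 2 mm sideways play.
- dry_pot: Fixed pot, orange band, 80 mm across, 60 high. Origin on its axis at the bench, z up, x to the white square on its black collar (closed); green dot (start) 55 deg counter-clockwise of x. Lid line starts 23-44 deg short of the dot; within 8 deg of it the lid drops 12 mm by its weight (holding fingers must follow), then turns freely, level, clockwise to a hard stop 3 deg past the square.
- blue_pot: Bystander of the same shape with blue band and blue lid, already closed: fixed, 94 mm high to the top of its bar, 92 mm across the foot. Origin on its axis at the bench, z up. It has the same two marks on its collar, each a dot or square on top and a stripe of its colour down the side, as on the orange one. Not to be touched.
- green_pot: Bystander of the same shape with green band and green lid, already closed: fixed, 94 mm high to the top of its bar, 92 mm across the foot. Origin on its axis at the bench, z up. It has the same two marks on its collar, each a dot or square on top and a stripe of its colour down the side, as on the orange one. Not to be touched.
Not all that is in view belongs to the job. Of the things that look like the part that bears lid_grip, the larger one is meant.

How it is judged:
On the way:
1. the lid, turned back to the green dot, has dropped into the thread start (z of lid_grip in the frame of dry_pot below 0.084 m and angle between the x axis of lid_grip and the x axis of dry_pot, either way round above 0.7 rad), for 0.1 s.
At the end, for the whole second after the job is handed in: The orange lid lies flat and down on its pot (lid_grip less than 84 mm above the bench, within 6 mm of the pot's axis, tilted less than 0.1 rad), its white line within 12 degrees of the white square, released (z of lid_grip in the frame of dry_pot below 0.084 m and horizontal distance between lid_grip and dry_pot below 0.006 m and angle between the x axis of lid_grip and the x axis of dry_pot, either way round below 0.21 rad and angle between lid_grip's own z axis and vertical below 0.1 rad); the robot touches nothing.
It fails at once if the lid is lifted more than 10 mm above where it lay (z of lid_grip in the frame of dry_pot above 0.102 m).
It fails at once if the blue or the green pot is pushed (over 3 N) (contact force between any of the fingers, the arm and blue_pot above 3 N or contact force between any of the fingers, the arm and green_pot above 3 N).
It also fails if it takes over 40 s, if anything falls off the work surface, if the arm or the gripper's body presses on something with over 40 N, if the wrist force passes 120 N, or if a joint passes its speed limit or range.

ROBOT

A 6-joint arm with a two-finger parallel gripper is mounted at the origin on a cart in front of the work surface, level with it; the furniture and walls round the work are solid. World frame = base frame: x ahead of the robot, y to its left, z up, the work surface at z = 0. Lengths are in m, angles in rad, forces in N, time in s.
With the tool pointing down it reaches from about 0.3 to 0.95 m from the base axis. Payload 3.1 kg.
Tool frame: the origin (TCP) lies at the very end of the fingers, on their centre line; the grasp point (between the pads) lies 19 mm behind it; z points along the fingers, y is the line along which they close (so a half turn about z gives the same grasp; the last joint's range is limited). The gripper opens to 85 mm and grips with 20 to 120 N. Pads are 22 mm wide; open, the fingers measure 114 mm over their backs; the gripper's body (76 mm by 85 mm) begins 54 mm behind the grasp point. The pads swing forward as they close: fully open they stand 13 mm farther back than shut.
Start: joints at [-1.419, 0.308, 1.634, -0, 1.2, -0.07], TCP at [0.137, -0.61, 0.231] pointing down, gripper open.
Joint ranges: [-3.06, 3.06], [-0.79, 1.96], [0.05, 2.63], [-1.19, 4.34], [0.05, 2.64], [-2.94, 2.94]. Speed limits (rad/s): [2.79, 2.79, 3.14, 3.14, 3.14, 3.14].

INTERFACE

Orientations are given as a unit quaternion [w, x, y, z].
In Python, from cell import get_obs, eyes, order gives the robot as it stands. The module is installed in compiled form; this text tells all that it offers.
- The arm moves only by the tool step_arm, never from a script. Its arguments are lists of equal length, an entry for each row: "delta_pos": the shift along the tool's x, y, z in cm, a list of three; "rotation": the turn, a rotation vector about the tool's x, y, z in degrees, a list of three. In form: {"delta_pos": [[dx, dy, dz], ...], "rotation": [[rx, ry, rz], ...]}. A call has 1 to 8 rows; each row is the pose to reach, as a shift and turn from the pose commanded when the call began, along the tool's axes at that moment; what a row does not reach only later rows make up. A row lasts 1/8 s, in which the tool goes at most 62.5 mm and 10.7 degrees, less where a joint would pass 70% of its speed; a pose out of reach is approached as far as the arm can. A call with a gripper value outside its range is refused whole. "jaw" is the finger opening in cm, from 0 to 8.54, set as the call begins (left out, the last holds). The fingers move at their own pace and stop on an object; "grip_force" is the grip in N (left out, the last holds). Time passes only in rows, so rows that repeat a pose let the fingers close. It gives the time, the measured TCP pose, the force, the opening and the grip force at its end, in the units of the state.
- get_obs(): the state, without advancing time (a new reading comes with each control period).
- eyes.read_camera(name): name is "scene" or "side" or "wrist"; returns a dict with "pixels" (420x560x3 uint8, red, green, blue), "depth" (420x560 float32, m along the optical axis (not along the pixel's ray), 0 where there is no reading), "fovy" (degrees; the focal length in pixels is half the picture's height over the tangent of half this angle, whatever the lens; pixels are square), "cx", "cy" (the principal point, pixels), "xyz" and "rotation" of the camera in the world; the wrist camera has in their place "T_tool_cam" (4x4, takes a point from camera to tool coordinates, whose origin is the TCP and whose axes are the flange's). Camera axes: x right, y down, z forward; pixel columns grow to the right and rows downward; lengths in m; the calibration is good to about 2 mm. A picture is of the moment at which its call begins: read the wrist's pose just before it.
- order.finish_job(): hands the job in; it is judged then, once.
The state is a dict: "time_s": time; "joint_positions": joint angles; "joint_velocities": joint speeds; "joint_efforts": joint torques, N m; "tcp_pos": TCP position; "orientation": TCP orientation; "force": force on the tool from outside, world axes, zero at the start; "moment": the same for the moment, N m; "width": finger opening in m; "finger_force": force on a finger pad.
Only numpy, scipy, OpenCV 4.12 (cv2) and the standard library are available. Lean on these libraries where they do the work, as an engineer would, in place of code of your own. Each camera call takes 0.05 s, during which the arm holds its last target. There are 200 camera calls.

## Working session

There is one attempt and no reset: what is moved stays moved. The work goes in short steps, Python scripts to look and compute and a tool call to move; the robot and the scene stay as the last step left them, time stands still between calls to the robot, and variables do not carry over. Pictures are saved under pics/ and viewed, at most 10 in all, crops included, and the job is handed in when it is done.

Besides the shell and the picture viewer there is one more tool, called as a command line: name --argument value ..., lists and objects as JSON in quotes. step_arm: Moves the arm, as the interface text tells. Its arguments: {"type":"object","properties":{"delta_pos":{"type":"array","items":{"type":"array","items":{"type":"number"}}},"rotation":{"type":"array","items":{"type":"array","items":{"type":"number"}}},"jaw":{"type":"number"},"grip_force":{"type":"number"}},"required":["delta_pos","rotation"]}

```bash
mkdir -p pics; cat > h.py <<'E'
import numpy as np, cv2
from cell import get_obs, eyes, order
from scipy.spatial.transform import Rotation as R
def cam(name):
    o=get_obs(); d=eyes.read_camera(name)
    if name=="wrist":
        T=np.eye(4); q=o["orientation"]; T[:3,:3]=R.from_quat([q[1],q[2],q[3],q[0]]).as_matrix(); T[:3,3]=o["tcp_pos"]
        T=T@np.array(d["T_tool_cam"])
    else:
        T=np.eye(4); r=np.array(d["rotation"],float)
        T[:3,:3]=r if r.shape==(3,3) else R.from_quat([r[1],r[2],r[3],r[0]]).as_matrix(); T[:3,3]=d["xyz"]
    d["T"]=T; d["f"]=d["pixels"].shape[0]/2/np.tan(np.radians(d["fovy"])/2)
    return d
def rays(d,uv):
    uv=np.atleast_2d(uv).astype(float)
    c=np.c_[(uv[:,0]-d["cx"])/d["f"],(uv[:,1]-d["cy"])/d["f"],np.ones(len(uv))]
    return c@d["T"][:3,:3].T
def onplane(d,uv,z):
    r=rays(d,uv); o=d["T"][:3,3]; return o+r*((z-o[2])/r[:,2])[:,None]
def cloud(d):
    v,u=np.mgrid[:420,:560]; r=rays(d,np.c_[u.ravel(),v.ravel()])
    return (d["T"][:3,3]+r*d["depth"].reshape(-1,1)).reshape(420,560,3)
def save(n,im): cv2.imwrite("pics/"+n,cv2.cvtColor(im,cv2.COLOR_RGB2BGR))
E
python3 - <<'E'
from h import *
o=get_obs(); print(o)
ims=[]
for n in("scene","side","wrist"):
    d=cam(n); ims.append(d["pixels"]); print(n,d["fovy"],d["cx"],d["cy"],d["T"].round(3).tolist(), [k for k in d])
    np.savez(f"{n}0.npz",**{k:v for k,v in d.items() if not isinstance(v,str)})
save("a_scene.png",ims[0]); save("a_side.png",ims[1]); save("a_wrist.png",ims[2])
save("all.png",cv2.resize(np.vstack([np.hstack(ims[:2]),np.hstack([ims[2],0*ims[2]])]),(800,600)))
E
```

```text
{'time_s': 0.0, 'joint_positions': array([-1.41865313e+00,  3.09021216e-01,  1.63522280e+00,  1.01469435e-05,
        1.19969842e+00, -6.96824960e-02]), 'joint_velocities': array([-1.37512836e-04,  1.17622429e-03, -4.84313593e-04,  5.09158249e-04,
        9.19344284e-05, -1.51041201e-03]), 'joint_efforts': array([-3.86912443e-04, -4.15251589e+01, -2.76663530e+01,  3.96766055e-06,
        1.02835649e-02,  2.30885826e-05]), 'tcp_pos': array([ 0.137366  , -0.60885523,  0.23001972]), 'orientation': array([-1.17408575e-03,  9.93854991e-01,  1.10683675e-01, -4.37054432e-05]), 'force': array([-0.44879324,  0.10011433, -0.07911874]), 'moment': array([ 0.00623128,  0.01383153, -0.00277775]), 'finger_force': 0.0, 'width': 0.0854086362106788}
scene 54.8461329048075 279.03733628784084 205.239747276516 [[-0.725, -0.459, 0.514, -0.018], [-0.689, 0.486, -0.538, 0.749], [-0.003, -0.744, -0.668, 0.641], [0.0, 0.0, 0.0, 1.0]] ['pixels', 'depth', 'fovy', 'cx', 'cy', 'xyz', 'rotation', 'T', 'f']
side 57.921130822165715 281.6399338759155 211.586127274094 [[-0.97, -0.11, 0.219, 0.231], [-0.245, 0.412, -0.878, 1.052], [0.006, -0.904, -0.426, 0.449], [0.0, 0.0, 0.0, 1.0]] ['pixels', 'depth', 'fovy', 'cx', 'cy', 'xyz', 'rotation', 'T', 'f']
wrist 59.1177060815125 281.75050007736814 208.06354368323326 [[0.22, -0.937, -0.271, 0.206], [-0.976, -0.212, -0.059, -0.594], [-0.003, 0.277, -0.961, 0.372], [0.0, 0.0, 0.0, 1.0]] ['pixels', 'depth', 'fovy', 'cx', 'cy', 'T_tool_cam', 'T', 'f']
```

View pics/all.png

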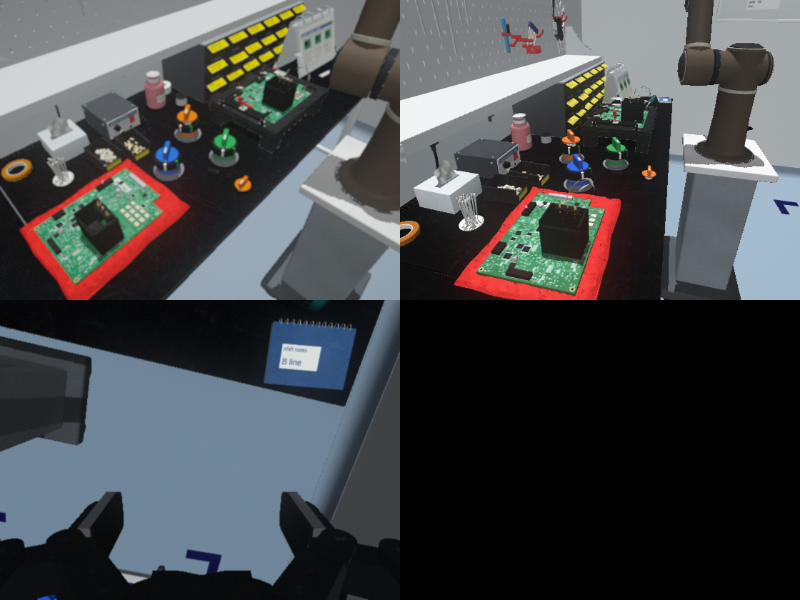

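Overview: the scene view has two orange lids. One is on the orange-banded pot at full-res pixel (262,168). The other is a smaller loose lid lying on the bench at about (340,258). The pot's lid is the larger and sits on the pot, so it fits. I'll measure it and confirm in a crop.

```bash
python3 - <<'E'
from h import *
for n in("scene","side"):
    d=dict(np.load(f"{n}0.npz")); P=cloud(d); hsv=cv2.cvtColor(d["pixels"],cv2.COLOR_RGB2HSV)
    for c,lo,hi in(("orange",5,20),("green",55,75),("blue",105,122)):
        m=((hsv[...,0]>=lo)&(hsv[...,0]<=hi)&(hsv[...,1]>150)&(hsv[...,2]>80)).astype(np.uint8)
        k,l,s,ce=cv2.connectedComponentsWithStats(m)
        for i in range(1,k):
            if s[i,4]>40:
                p=P[(l==i)&(d["depth"]>0)]
                if len(p) and np.hypot(*np.median(p,0)[:2])<1.0: print(n,c,ce[i].round(),s[i,4],np.median(p,0).round(3),p.min(0).round(3),p.max(0).round(3))
ds=dict(np.load("scene0.npz"));dd=dict(np.load("side0.npz"))
a=cv2.resize(ds["pixels"][130:280,210:360],(400,400),interpolation=cv2.INTER_CUBIC)
b=cv2.resize(dd["pixels"][160:280,210:370],(400,300),interpolation=cv2.INTER_CUBIC)
save("crop.png",np.hstack([a,np.vstack([b,0*b[:100]])]))
E
```

```text
scene orange [262. 161.] 472 [0.546 0.214 0.079] [ 0.516  0.077 -0.001] [0.683 0.248 0.109]
scene orange [263. 188.] 77 [0.524 0.237 0.023] [0.509 0.208 0.015] [0.562 0.248 0.038]
scene orange [340. 257.] 376 [0.26  0.278 0.018] [ 0.242  0.23  -0.001] [0.297 0.301 0.039]
scene orange [135. 375.] 66 [0.353 0.692 0.013] [0.351 0.633 0.01 ] [0.355 0.743 0.017]
scene green [315. 197.] 526 [0.381 0.218 0.067] [ 0.344  0.095 -0.002] [0.476 0.248 0.097]
scene green [142. 365.] 50 [0.358 0.677 0.017] [0.354 0.661 0.014] [0.364 0.695 0.02 ]
scene blue [234. 214.] 617 [0.466 0.375 0.067] [ 0.437  0.28  -0.001] [0.58  0.407 0.097]
scene blue [239. 240.] 44 [0.44  0.391 0.023] [0.429 0.365 0.018] [0.463 0.407 0.038]
side orange [239. 193.] 306 [0.547 0.229 0.079] [ 0.519 -0.033 -0.   ] [0.656 0.249 0.108]
side orange [234. 220.] 57 [0.553 0.248 0.021] [0.537 0.239 0.012] [0.577 0.254 0.027]
side orange [348. 242.] 192 [0.265 0.285 0.017] [ 0.244  0.194 -0.001] [0.287 0.303 0.037]
side green [302. 205.] 211 [0.387 0.229 0.067] [0.356 0.043 0.001] [0.417 0.251 0.096]
side blue [248. 230.] 461 [0.469 0.389 0.067] [ 0.439  0.224 -0.   ] [0.53  0.409 0.095]
side blue [254. 257.] 72 [0.452 0.403 0.02 ] [0.438 0.38  0.012] [0.47  0.411 0.026]
```

View pics/crop.png

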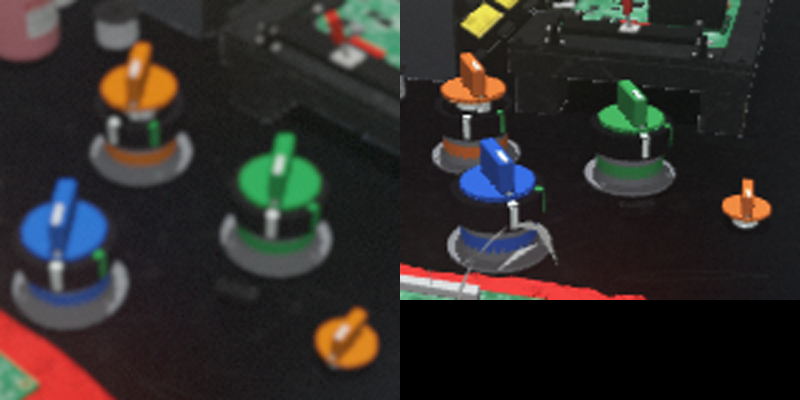

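The crop confirms it. The larger orange lid, raised on the orange-banded pot, is at crop (140,90). Its white stripe is at about (113,128) and its green stripe at about (153,133). The small loose one on the bench, at (345,340), is the decoy. Next I'll measure the bar, axis and clearance.

```bash
python3 - <<'E'
from h import *
allp=[]
for n in("scene","side"):
    d=dict(np.load(f"{n}0.npz")); P=cloud(d); ok=(d["depth"]>0)
    hsv=cv2.cvtColor(d["pixels"],cv2.COLOR_RGB2HSV); h,s,v=cv2.split(hsv)
    near=ok&(np.hypot(P[...,0]-.555,P[...,1]-.21)<.06)&(P[...,2]>.002)
    t=near&(P[...,2]>.097); p=P[t]; print(n,"bar",len(p),p.mean(0).round(4),p.max(0).round(3),p.min(0).round(3))
    w,V=np.linalg.eigh(np.cov(p[:,:2].T)); print(" dir",np.degrees(np.arctan2(V[1,1],V[0,1])).round(1),np.sqrt(w).round(4))
    o=near&(h>5)&(h<20)&(s>150)&(abs(P[...,2]-.078)<.006); q=P[o]; 
    c,r=cv2.minEnclosingCircle(q[:,:2].astype(np.float32)*1000); print(" disc z",np.median(q[:,2]),np.array(c)/1000,r)
    for nm,m in(("white",near&(s<60)&(v>140)&(P[...,2]>.02)),("green",near&(h>50)&(h<80)&(s>100)&(v>50))):
        k,l,st,ce=cv2.connectedComponentsWithStats(m.astype(np.uint8))
        for i in range(1,k):
            if st[i,4]>3: x=P[l==i]; print(" ",nm,ce[i].round(),st[i,4],x.mean(0).round(3),x.min(0)[2].round(3),x.max(0)[2].round(3))
    g=ok&(np.abs(P[...,0]-.5)<.6)&(np.abs(P[...,1])<.8)&(P[...,2]>-.02); allp.append(P[g])
p=np.vstack(allp)
for x in np.arange(.1,.95,.1): print(round(x,1),[round(float(p[(abs(p[:,0]-x-.05)<.05)&(abs(p[:,1]-y-.05)<.05)][:,2].max(initial=-.1)),2) for y in np.arange(-.8,.7,.1)])
E
```

```text
scene bar 102 [0.5443 0.2182 0.1056] [0.565 0.238 0.109] [0.53  0.193 0.098]
 dir 123.5 [0.0042 0.0157]
 disc z 0.07910624724329451 [0.54862543 0.21489568] 33.27362823486328
  white [260. 155.] 9 [0.541 0.227 0.108] 0.107 0.109
  white [252. 175.] 9 [0.546 0.25  0.061] 0.06 0.064
  green [267. 179.] 41 [0.515 0.231 0.055] 0.04 0.064
side bar 70 [0.5487 0.2238 0.1042] [0.569 0.242 0.108] [0.532 0.195 0.097]
 dir 126.9 [0.0042 0.0165]
 disc z 0.07828813862455383 [0.55138763 0.21710487] 32.66025924682617
  white [240. 186.] 5 [0.541 0.231 0.108] 0.107 0.108
  white [240. 202.] 24 [0.544 0.231 0.062] 0.058 0.065
  white [236. 209.] 13 [0.546 0.255 0.055] 0.042 0.062
  green [250. 208.] 18 [0.516 0.234 0.052] 0.041 0.062
0.1 [-0.1, 0.52, 0.56, -0.1, -0.1, -0.1, 0.01, 0.52, 0.52, 0.01, -0.1, -0.1, -0.1, -0.1, -0.1]
0.2 [0.01, 0.56, 0.55, 0.01, 0.01, 0.09, 0.09, 0.52, 0.36, 0.09, 0.04, 0.04, 0.01, 0.0, 0.0]
0.3 [0.03, 0.04, 0.01, 0.01, 0.01, 0.09, 0.22, 0.22, 0.12, 0.12, 0.1, 0.01, 0.02, 0.16, 0.15]
0.4 [0.17, 0.2, 0.18, 0.17, 0.09, 0.09, 0.21, 0.17, 0.12, 0.17, 0.09, 0.1, 0.09, 0.03, 0.15]
0.5 [0.22, 0.24, 0.24, 0.24, 0.2, 0.09, 0.14, 0.14, 0.09, 0.11, 0.11, 0.07, 0.06, 0.05, 0.04]
0.6 [-0.1, 0.29, 0.27, 0.27, 0.27, 0.27, 0.27, 0.27, 0.27, 0.27, 0.27, 0.27, 0.27, 0.27, 0.27]
0.7 [-0.1, 0.37, 0.27, 0.27, 0.27, 0.27, 0.27, 0.27, 0.27, 0.27, 0.27, 0.27, 0.27, 0.27, 0.27]
0.8 [-0.1, 0.57, 0.57, 0.56, 0.55, 0.55, 0.54, 0.53, 0.53, 0.52, 0.51, 0.51, 0.5, 0.43, 0.27]
0.9 [-0.1, -0.1, -0.1, -0.1, -0.1, -0.1, -0.1, -0.1, 0.08, -0.1, 0.1, 0.12, -0.1, 0.43, -0.1]
```

step_arm --delta_pos '[[0, 0, -6], [3, -3, -10], [55.9, -69.3, -10], [55.9, -69.3, -10], [55.9, -69.3, -10], [55.9, -69.3, -10], [55.9, -69.3, -10], [55.9, -69.3, -10]]' --rotation '[[0, 0, 0], [0, 0, -5], [0, 0, -111], [0, 0, -111], [0, 0, -111], [0, 0, -111], [0, 0, -111], [0, 0, -111]]' --jaw 8.5

```text
time_s: 1.15
tcp_pos: [0.3242, -0.2345, 0.3312]
orientation: [0.0, 0.752, 0.659, 0.0]
force: [0.7, -0.8, -0.2]
width: 0.0849
finger_force: 0.0
```

```bash
cat > st.py <<'E'
from h import *
o=get_obs(); q=o["orientation"]; M=R.from_quat([q[1],q[2],q[3],q[0]]).as_matrix()
print("t",o["time_s"],"tcp",o["tcp_pos"].round(4),"psi",np.degrees(np.arctan2(M[1,0],M[0,0])).round(2),"z",M[:,2].round(4),"j",np.degrees(o["joint_positions"]).round(1),"F",o["force"].round(1),"w",round(o["width"],4),o["finger_force"])
E
python3 st.py; python3 - <<'E'
from h import *
for n in("scene","side"):
    d=dict(np.load(f"{n}0.npz")); P=cloud(d); m=(d["depth"]>0)&(P[...,2]>.2)&(P[...,2]<.3)&(abs(P[...,1]-.2)<.15)
    print(n,m.sum(),np.percentile(P[m],[0,1,5],axis=0).round(3).tolist())
E
```

```text
t 1.15 tcp [ 0.3242 -0.2345  0.3312] psi 82.47 z [ 7.e-04 -1.e-04 -1.e+00] j [-42.1 -13.5 114.3   0.   79.2 -34.6] F [ 0.7 -0.8 -0.2] w 0.0849 0.0
scene 9241 [[-0.002, 0.05, 0.2], [0.011, 0.051, 0.208], [0.033, 0.055, 0.243]]
side 6081 [[-0.04, 0.05, 0.2], [-0.03, 0.051, 0.205], [-0.016, 0.053, 0.225]]
```

step_arm --delta_pos '[[44.8, 14.9, 0], [44.8, 14.9, 0], [44.8, 14.9, 0], [44.8, 14.9, 0], [44.8, 14.9, 0], [44.8, 14.9, 0], [44.8, 14.9, 0], [44.8, 14.9, 0]]' --rotation '[[0, 0, -41.5], [0, 0, -41.5], [0, 0, -41.5], [0, 0, -41.5], [0, 0, -41.5], [0, 0, -41.5], [0, 0, -41.5], [0, 0, -41.5]]'

```text
time_s: 2.15
tcp_pos: [0.5329, 0.19, 0.3306]
orientation: [-0.0, 0.471, 0.882, -0.0]
force: [-0.0, 0.6, 0.2]
width: 0.0851
finger_force: 0.0
```

```bash
python3 st.py; python3 - <<'E'
from h import *
for n in("scene","side"):
    d=dict(np.load(f"{n}0.npz")); P=cloud(d); m=(d["depth"]>0)&(P[...,2]>.15)&(P[...,2]<.3)&(abs(P[...,1]-.2)<.15)&(P[...,0]>.4)
    print(n,m.sum(),np.percentile(P[m],[0,1,5],axis=0).round(3).tolist())
d=cam("wrist"); save("w1.png",d["pixels"]); np.savez("w1.npz",**d)
E
```

```text
t 2.15 tcp [0.5329 0.19   0.3306] psi 123.81 z [-6.e-04  3.e-04 -1.e+00] j [ 15.2   6.8  95.2   0.   78.1 -18.6] F [-0.   0.6  0.2] w 0.0851 0.0
scene 7709 [[0.406, 0.05, 0.15], [0.65, 0.054, 0.242], [0.651, 0.069, 0.249]]
side 3906 [[0.409, 0.05, 0.151], [0.653, 0.055, 0.168], [0.654, 0.073, 0.247]]
```

View pics/w1.png

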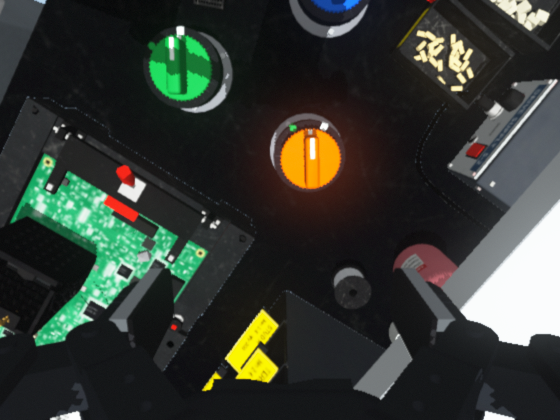

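The wrist view shows the orange lid at (311,158) with its white line pointing up at (313,148). The green dot is at (293,127) and the white square at (323,126). The shelf edge is at x=0.65, which leaves enough clearance. I'll move above the lid and measure close up.

step_arm --delta_pos '[[1, 3, 4], [1, 3, 9], [1, 3, 12], [1, 3, 12]]' --rotation '[[0, 0, 0], [0, 0, 0], [0, 0, 0], [0, 0, 0]]'

```text
time_s: 2.7
tcp_pos: [0.5491, 0.2111, 0.2075]
orientation: [-0.003, 0.472, 0.882, -0.003]
force: [-0.7, -0.2, -0.2]
width: 0.0847
finger_force: 0.0
```

```bash
cat > meas.py <<'E'
from h import *
import sys
def meas(d,show=True):
    P=cloud(d); ok=d["depth"]>0; h,s,v=cv2.split(cv2.cvtColor(d["pixels"],cv2.COLOR_RGB2HSV))
    near=ok&(np.hypot(P[...,0]-.55,P[...,1]-.216)<.06)&(P[...,2]>.03)&(P[...,2]<.125)
    o=near&(h>5)&(h<22)&(s>130)&(v>60)
    k,l,st,ce=cv2.connectedComponentsWithStats(o.astype(np.uint8)); o=l==(1+st[1:,4].argmax())
    zs=P[o][:,2]; hist,e=np.histogram(zs,np.arange(.03,.125,.002)); print("z hist",[(round(float(a),3),int(b)) for a,b in zip(e,hist) if b>20])
    ztop=np.percentile(zs,97)
    bar=near&(P[...,2]>ztop-.006); bar=bar&(P[...,2]<ztop+.01); r=cv2.minAreaRect(P[bar][:,:2].astype(np.float32)*1000); print("top",ztop.round(4),"bar rect",r,P[bar].mean(0).round(4))
    b=cv2.boxPoints(r); e1,e2=b[1]-b[0],b[2]-b[1]; a=e1 if np.hypot(*e1)>np.hypot(*e2) else e2
    print("bar dir",np.degrees(np.arctan2(a[1],a[0])).round(1))
    dm=o&(P[...,2]<ztop-.018)&(P[...,2]>ztop-.035)
    if dm.sum()>10: c,rr=cv2.minEnclosingCircle(P[dm][:,:2].astype(np.float32)*1000); print("disc c",c,rr,"z",np.median(P[dm][:,2]))
    for nm,m in(("white",near&(s<70)&(v>140)),("green",near&(h>48)&(h<85)&(s>90)&(v>50))):
        k,l,st,ce=cv2.connectedComponentsWithStats(m.astype(np.uint8))
        for i in range(1,k):
            if st[i,4]>8:
                z=np.median(P[l==i][:,2]); x=onplane(d,ce[i],z)[0]; print(" ",nm,ce[i].round(1),st[i,4],x.round(4))
    return P
if __name__=="__main__":
    d=cam("wrist"); save(sys.argv[1]+".png",d["pixels"]); np.savez(sys.argv[1]+".npz",**d); meas(d)
E
python3 st.py; python3 -c "
from meas import *
meas(dict(np.load('w1.npz')))"; echo; python3 meas.py w2
```

```text
t 2.7 tcp [0.5491 0.2111 0.2075] psi 123.66 z [-0.0078 -0.0024 -1.    ] j [ 16.8  15.3  99.6  -0.   65.6 -16.9] F [-0.7 -0.2 -0.2] w 0.0847 0.0
z hist [(0.058, 196), (0.06, 37), (0.074, 217), (0.076, 1559), (0.078, 222), (0.102, 138), (0.104, 406), (0.106, 42)]
top 0.1057 bar rect ((551.7598266601562, 215.94744873046875), (13.322277069091797, 51.5469970703125), 35.3525390625) [0.5514 0.2164 0.1047]
bar dir -54.6
disc c (552.1951293945312, 215.86123657226562) 32.5546989440918 z 0.07707386743200567
  white [323.5 126.5] 51 [0.5464 0.2522 0.0597]
  white [309.9 131.6] 12 [0.5354 0.2399 0.0778]
  white [312.  147.9] 102 [0.5432 0.2287 0.1057]
  green [292.3 127.3] 51 [0.5187 0.2325 0.0594]

z hist [(0.056, 23), (0.058, 312), (0.074, 131), (0.076, 626), (0.078, 59), (0.102, 218), (0.104, 281)]
top 0.1055 bar rect ((552.2715454101562, 215.98220825195312), (13.98111343383789, 52.297542572021484), 35.77132797241211) [0.5513 0.2172 0.1047]
bar dir -54.2
disc c (552.1826171875, 215.97853088378906) 32.61164855957031 z 0.07682875789304619
  white [309.3 147.3] 117 [0.5462 0.2527 0.0596]
  white [288.5 156.6] 31 [0.5352 0.2398 0.0775]
  white [244.5 168. ] 13 [0.5129 0.2108 0.0586]
  white [289.6 184.1] 174 [0.5437 0.228  0.1057]
  green [265.7 149.2] 79 [0.5188 0.2327 0.0597]
```

View pics/w2.png

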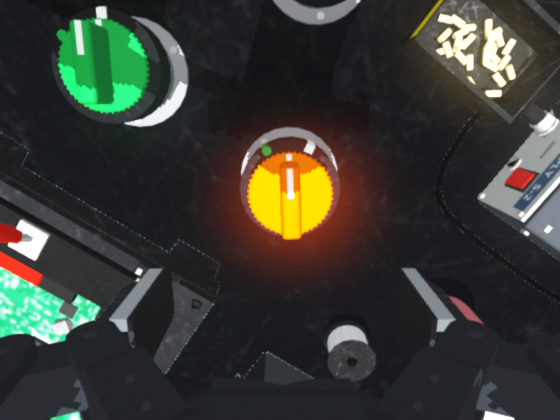

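The close view agrees. The lid centre is at (0.552,0.216) with the bar at 125.4° and its top at 0.1055. The square is at about 99° and the dot at about 153.4°, so the line is 28° short of the dot. Descending in two stages.

step_arm --delta_pos '[[-0.1, 0.3, 4], [-0.1, 0.3, 8], [-0.1, 0.3, 8], [-0.1, 0.3, 8]]' --rotation '[[0, 0, -1.6], [0, 0, -1.6], [0, 0, -1.6], [0, 0, -1.6]]' --jaw 4.5

```text
time_s: 3.25
tcp_pos: [0.557, 0.2133, 0.134]
orientation: [0.002, 0.46, 0.888, 0.002]
force: [0.2, -0.0, 0.0]
width: 0.045
finger_force: 0.0
```

```bash
python3 st.py; python3 meas.py w3
```

```text
t 3.25 tcp [0.557  0.2133 0.134 ] psi 125.26 z [ 0.0042  0.0013 -1.    ] j [ 16.8  20.6 102.    0.   57.2 -18.5] F [ 0.2 -0.   0. ] w 0.045 0.0
z hist [(0.056, 35), (0.058, 499), (0.06, 26), (0.072, 52), (0.074, 361), (0.076, 3211), (0.078, 214), (0.086, 24), (0.088, 24), (0.092, 22), (0.094, 22), (0.096, 21), (0.098, 28), (0.1, 43), (0.102, 326), (0.104, 1059), (0.106, 48)]
top 0.1055 bar rect ((552.153564453125, 216.31231689453125), (14.032241821289062, 51.94040298461914), 35.74856185913086) [0.5512 0.2177 0.1046]
bar dir -54.3
disc c (552.2998657226562, 216.08616638183594) 32.66352844238281 z 0.07694960109308714
  white [304.7 157.4] 224 [0.5463 0.253  0.0595]
  white [276.3 171. ] 68 [0.5356 0.2397 0.0775]
  white [276. 210.] 359 [0.5436 0.2285 0.1057]
  green [246.6 158.6] 182 [0.519  0.2329 0.0595]
```

step_arm --delta_pos '[[0.5, -0.2, 1], [0.5, -0.2, 1]]' --rotation '[[0, 0, 0], [0, 0, 0]]'

```text
time_s: 3.55
tcp_pos: [0.5497, 0.216, 0.1213]
orientation: [-0.0, 0.459, 0.888, -0.0]
force: [0.1, 1.1, -0.8]
width: 0.045
finger_force: 0.0
```

```bash
python3 st.py
```

```text
t 3.55 tcp [0.5497 0.216  0.1213] psi 125.29 z [-8.e-04 -1.e-04 -1.e+00] j [ 17.2  21.1 103.    0.   56.  -18.1] F [ 0.1  1.1 -0.8] w 0.045 0.0
```

step_arm --delta_pos '[[-0.15, 0.2, 2], [-0.15, 0.2, 3.8], [-0.15, 0.2, 3.8], [-0.15, 0.2, 3.8]]' --rotation '[[0, 0, 0], [0, 0, 0], [0, 0, 0], [0, 0, 0]]'

```text
time_s: 4.05
tcp_pos: [0.5527, 0.2156, 0.0827]
orientation: [-0.0, 0.46, 0.888, -0.0]
force: [1.3, -0.4, -0.1]
width: 0.0449
finger_force: 0.0
```

```bash
python3 st.py
```

```text
t 4.05 tcp [0.5527 0.2156 0.0827] psi 125.26 z [-9.e-04 -3.e-04 -1.e+00] j [ 17.1  24.5 103.5  -0.   52.1 -18.2] F [ 1.3 -0.4 -0.1] w 0.0449 0.0
```

step_arm --delta_pos '[[0, 0, 0], [0, 0, 0], [0, 0, 0], [0, 0, 0]]' --rotation '[[0, 0, 0], [0, 0, 0], [0, 0, 0], [0, 0, 0]]' --jaw 0.8 --grip_force 25

```text
time_s: 4.55
tcp_pos: [0.5535, 0.2159, 0.084]
orientation: [0.0, 0.46, 0.888, 0.001]
force: [0.1, -0.3, 2.9]
width: 0.0134
finger_force: 29.9
```

step_arm --delta_pos '[[0, 0, 0], [0, 0, 0], [0, 0, 0], [0, 0, 0], [0, 0, 0], [0, 0, 0]]' --rotation '[[0, 0, -6], [0, 0, -12], [0, 0, -18], [0, 0, -24], [0, 0, -28], [0, 0, -28]]'

```text
time_s: 5.3
tcp_pos: [0.5525, 0.2156, 0.0829]
orientation: [-0.0, 0.232, 0.973, -0.0]
force: [-0.6, 0.5, 0.1]
width: 0.0135
finger_force: 29.5
```

```bash
python3 st.py; python3 meas.py w4
```

```text
t 5.3 tcp [0.5525 0.2156 0.0829] psi 153.22 z [-9.e-04 -3.e-04 -1.e+00] j [ 17.1  24.4 103.6   0.   52.1 -46.1] F [-0.6  0.5  0.1] w 0.0135 29.52110320329666
z hist [(0.074, 25), (0.076, 22), (0.078, 44), (0.08, 39), (0.082, 48), (0.084, 50), (0.086, 52), (0.088, 55), (0.09, 65), (0.092, 62), (0.094, 63), (0.096, 65), (0.098, 69), (0.1, 229), (0.102, 260), (0.104, 38), (0.106, 32)]
top 0.107 bar rect ((551.5350952148438, 216.41331481933594), (47.250999450683594, 38.896217346191406), 9.75288200378418) [0.5488 0.2178 0.1051]
bar dir 9.8
disc c (538.7973022460938, 222.82984924316406) 12.426151275634766 z 0.08295384609757192
  white [221.7 192.8] 9 [0.5141 0.2041 0.0573]
  white [345.4 208.1] 324 [0.546  0.2523 0.0595]
  white [214.4 201.3] 16 [0.5166 0.1983 0.0545]
  white [281.5 202.4] 116 [0.5262 0.2291 0.0762]
  white [281.6 259.6] 668 [0.538  0.2233 0.1046]
  white [204.7 261. ] 184 [0.5398 0.1805 0.059 ]
  white [251.3 278.6] 735 [0.5387 0.211  0.1069]
  white [312.5 278.6] 731 [0.5486 0.2301 0.1064]
  white [358.  269.7] 100 [0.5775 0.2451 0.059 ]
  white [256.4 350.9] 14 [0.5577 0.204  0.1194]
  white [306.8 350.9] 10 [0.5652 0.2189 0.1194]
  green [280.9 173.5] 344 [0.5181 0.2329 0.0593]
```

The lid line is now at 153°, on the green dot. Next I follow it down.

step_arm --delta_pos '[[0, 0, 0.3], [0, 0, 0.6], [0, 0, 0.9], [0, 0, 1.2], [0, 0, 1.2]]' --rotation '[[0, 0, 0], [0, 0, 0], [0, 0, 0], [0, 0, 0], [0, 0, 0]]'

```text
time_s: 5.98
tcp_pos: [0.5529, 0.2156, 0.0719]
orientation: [-0.0, 0.231, 0.973, -0.0]
force: [-1.6, -1.6, 4.3]
width: 0.0135
finger_force: 30.2
```

```bash
python3 st.py; python3 meas.py w5 | tail -14; python3 - <<'E'
from h import *
save("c5.png",np.hstack([cv2.imread("pics/w5.png")[100:400,130:430,::-1],cam("side")["pixels"][120:420,100:400]]))
E
```

```text
t 5.975 tcp [0.5529 0.2156 0.0719] psi 153.27 z [-5.e-04 -2.e-04 -1.e+00] j [ 17.1  25.4 103.7  -0.   50.9 -46.2] F [-1.6 -1.6  4.3] w 0.0135 30.226068198680878
disc c (539.0300903320312, 222.88307189941406) 12.283025741577148 z 0.07199638555514658
  white [215.7 201.4] 56 [0.515  0.2031 0.0587]
  white [349.3 214. ] 366 [0.546  0.2524 0.0595]
  white [281.5 202.4] 118 [0.5266 0.2292 0.0656]
  white [281.5 259.9] 653 [0.5385 0.2232 0.0937]
  white [251.2 278.8] 740 [0.5393 0.211  0.0959]
  white [312.5 278.8] 743 [0.5491 0.2301 0.0955]
  white [203.4 271.5] 157 [0.5413 0.1819 0.0591]
  white [354.5 280.6] 21 [0.5767 0.2416 0.0587]
  white [213.1 294.1] 25 [0.5534 0.18   0.0588]
  white [347.4 297.2] 14 [0.5828 0.2352 0.0591]
  white [256.4 350.9] 14 [0.5582 0.204  0.1083]
  white [307.1 351.1] 14 [0.5657 0.2191 0.1085]
  green [280.3 177. ] 387 [0.518  0.233  0.0593]
```

View pics/c5.png

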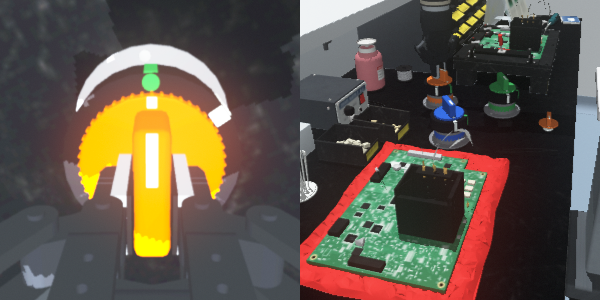

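The line is on the green dot (crop 151,82) and the lid went down about 11 mm (line z .0762→.0656), so it's in the thread start. Now closing clockwise.

step_arm --delta_pos '[[0, 0, 0], [0, 0, 0], [0, 0, 0], [0, 0, 0], [0, 0, 0], [0, 0, 0], [0, 0, 0], [0, 0, 0]]' --rotation '[[0, 0, 7], [0, 0, 14], [0, 0, 22], [0, 0, 30], [0, 0, 38], [0, 0, 46], [0, 0, 52], [0, 0, 52]]'

```text
time_s: 7.08
tcp_pos: [0.5528, 0.2164, 0.0719]
orientation: [-0.0, 0.635, 0.773, 0.0]
force: [-2.6, 0.6, 5.2]
width: 0.0135
finger_force: 30.3
```

```bash
python3 st.py; python3 meas.py w6 | tail -14
```

```text
t 7.075 tcp [0.5528 0.2164 0.0719] psi 101.23 z [-1.e-04  1.e-03 -1.e+00] j [1.710e+01 2.540e+01 1.037e+02 1.000e-01 5.090e+01 5.900e+00] F [-2.6  0.6  5.2] w 0.0135 30.34655660390854
disc c (550.2390747070312, 231.9033966064453) 12.382462501525879 z 0.07251820376871895
  white [282.8 180.4] 467 [0.5464 0.2539 0.0593]
  white [225. 188.] 11 [0.5203 0.24   0.0364]
  white [281.5 202.4] 118 [0.5474 0.246  0.0656]
  white [351. 209.] 13 [0.579  0.2462 0.0547]
  white [281.5 260. ] 653 [0.55   0.2329 0.0937]
  white [251.2 278.8] 743 [0.5408 0.2249 0.0962]
  white [312.2 278.8] 725 [0.5617 0.229  0.096 ]
  white [357.8 280. ] 427 [0.5893 0.2148 0.0591]
  white [199.5 269.5] 12 [0.5172 0.2059 0.059 ]
  white [206.7 269.9] 14 [0.5205 0.2064 0.0591]
  white [256.4 350.9] 14 [0.547  0.2054 0.1081]
  white [307.2 351.3] 15 [0.5635 0.209  0.1087]
  green [212.4 215.4] 285 [0.5193 0.2328 0.0597]
```

step_arm --delta_pos '[[0, 0, 0], [0, 0, 0]]' --rotation '[[0, 0, 2.2], [0, 0, 2.2]]'

```text
time_s: 7.38
tcp_pos: [0.5526, 0.2162, 0.0719]
orientation: [-0.0, 0.648, 0.761, -0.0]
force: [-2.2, -0.1, 5.5]
width: 0.0136
finger_force: 31.3
```

step_arm --delta_pos '[[0, 0, 0], [0, 0, 0], [0, 0, 0], [0, 0, 0], [0, 0, -3], [0, 0, -6], [0, 0, -9], [0, 0, -9]]' --rotation '[[0, 0, 0], [0, 0, 0], [0, 0, 0], [0, 0, 0], [0, 0, 0], [0, 0, 0], [0, 0, 0], [0, 0, 0]]' --jaw 4.5

```text
time_s: 8.38
tcp_pos: [0.5554, 0.2164, 0.1644]
orientation: [0.002, 0.649, 0.761, 0.003]
force: [0.8, -0.4, 0.8]
width: 0.045
finger_force: 0.0
```

```bash
python3 st.py; python3 meas.py w7
```

```text
t 8.375 tcp [0.5554 0.2164 0.1644] psi 99.06 z [ 0.0065  0.002  -1.    ] j [ 17.1  18.3 101.1   0.   60.2   8. ] F [ 0.8 -0.4  0.8] w 0.045 0.0
z hist [(0.056, 21), (0.058, 352), (0.06, 64), (0.062, 68), (0.064, 80)]
top 0.065 bar rect ((552.0682983398438, 216.2914581298828), (79.63378143310547, 79.7582015991211), 84.99576568603516) [0.5513 0.2201 0.0636]
bar dir -5.0
  white [275.1 152.6] 183 [0.5462 0.2533 0.0595]
  white [274.1 165.5] 54 [0.5468 0.2457 0.0657]
  white [324.  175.7] 9 [0.5813 0.243  0.059 ]
  white [274.7 196.4] 255 [0.5497 0.2322 0.0936]
  white [328.3 183.7] 9 [0.5852 0.2381 0.0593]
  white [221.3 192.3] 15 [0.514  0.2206 0.0591]
  white [223.5 199.9] 26 [0.5161 0.2155 0.0589]
  green [230.9 177.1] 94 [0.5193 0.2324 0.0599]
```

View pics/w7.png

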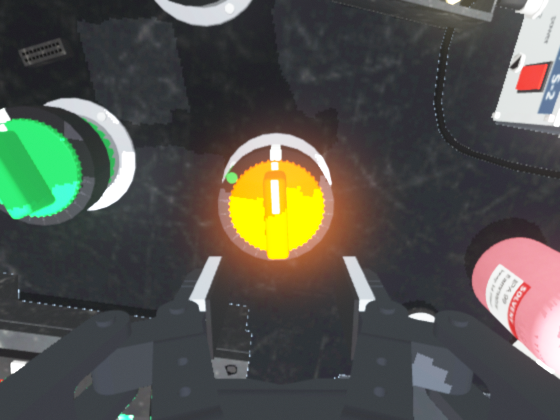

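The lid line at (274,165) points at the white square (275,153). The lid is down (bar top 0.0936, so lid_grip is at about 0.080), and the gripper is clear.

```bash
python3 -c "
from cell import order
print(order.finish_job())"
```

```text
the job is handed in; nothing more can be done
None
```

The orange lid dropped into the thread at the green dot and is turned closed to within about 1° of the white square. It is released, the blue and green pots were left alone, and the job is handed in at about 8.4 s (no verdict was returned).

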